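# Seat the canister in its carrier and screw both caps tight

## Task

Press the canister that stands on the worktop fully down into the empty foam pocket of the carrier tray that fits its outline, and then, once the pocket keeps it from turning, screw its cap clockwise until tight against the stop. The other canister's cap is loose too: screw it tight as well, and leave both canisters sitting in their pockets. Do not push aside or knock over the wooden pepper mill, the tin or the spice jar.

Things in the scene. Friction and masses are not known exactly. Their poses are not given: they have to be found in the camera images.
- big: The big white canister (0.25 to 0.55 kg, like a little jerrycan), standing upright on the worktop among other things, any way round. Body 124 mm long (x), 62 wide (y), 80 tall, foot edge bevelled 4 mm. At the +x end (nose, cap side) both upright corners are cut off by 18 mm at 45 degrees; the other end is square, so it fits its pocket one way round only. Origin: centre of its underside.
- big_mid (a point): Centre of the big canister's body, 40 mm above its underside; x points to the nose, z up.
- big_handle (a point): Centre of the carrying handle's bar on top of the big canister, 10 mm from the body's middle towards the square end, 99 mm above the underside. The bar runs along the canister's x: 46 mm long, 20 wide, 18 tall, its underside 10 mm above the canister's shoulder, its top 28 mm above it; pinch it across y. Axes as the canister.
- big_cap_axis (a point): Middle of the wing of the big canister's grey screw cap when tight, on the cap's axis: 40 mm from the body's middle towards the nose, 124 mm above the underside. Round cap, 40 mm across, 22 tall; on it a straight upright wing 42 long, 12 thick, 24 tall (top 136 mm above the underside), to be pinched across its thickness. Axes as the canister: they do not turn.
- big_cap (a joint): Turn of the big canister's captive cap, rad: 0 fully loose, 2.4 tight at its stop; grows clockwise seen from above. Friction 0.10 N m (can turn a canister that stands free); stays where left; rises 1.5 mm per rad when loosened. The wing's line stands (2.4 - value) counter-clockwise from the canister's x: when tight it points along the canister.
- big_pocket (a point): Centre of the floor of the big canister's pocket in the tray, 6 mm above the worktop. The pocket has the canister's outline with 2 mm play on each side, 24 mm deep, cut nose towards +x. The canister is home when its body's middle is 40 mm above this point, with x the same way. Axes as the tray, z up.
- small: The small white canister (0.25 to 0.55 kg, like a little jerrycan), already standing in its own pocket of the carrier tray, its cap loose. Body 104 mm long (x), 56 wide (y), 66 tall, foot edge bevelled 4 mm. At the +x end (nose, cap side) both upright corners are cut off by 18 mm at 45 degrees; the other end is square, so it fits its pocket one way round only. Origin: centre of its underside.
- small_mid (a point): Centre of the small canister's body, 33 mm above its underside; x points to the nose, z up.
- small_handle (a point): Centre of the carrying handle's bar on top of the small canister, 12 mm from the body's middle towards the square end, 85 mm above the underside. The bar runs along the canister's x: 46 mm long, 20 wide, 18 tall, its underside 10 mm above the canister's shoulder, its top 28 mm above it; pinch it across y. Axes as the canister.
- small_cap_axis (a point): Middle of the wing of the small canister's grey screw cap when tight, on the cap's axis: 32 mm from the body's middle towards the nose, 110 mm above the underside. Round cap, 40 mm across, 22 tall; on it a straight upright wing 42 long, 12 thick, 24 tall (top 122 mm above the underside), to be pinched across its thickness. Axes as the canister: they do not turn.
- small_cap (a joint): Turn of the small canister's captive cap, rad: 0 fully loose, 2.4 tight at its stop; grows clockwise seen from above. Friction 0.10 N m (can turn a canister that stands free); stays where left; rises 1.5 mm per rad when loosened. The wing's line stands (2.4 - value) counter-clockwise from the canister's x: when tight it points along the canister.
- small_pocket (a point): Centre of the floor of the small canister's pocket in the tray, 6 mm above the worktop. The pocket has the canister's outline with 2 mm play on each side, 24 mm deep, cut nose towards +x. The canister is home when its body's middle is 33 mm above this point, with x the same way. Axes as the tray, z up.
- tray: Carrier tray fixed to the worktop, 176 mm (x) by 212 mm (y), 32 mm tall: aluminium shell with a grey foam insert over a dark floor (upper face 30 mm up) with two pockets side by side, centres 100 mm apart: the big one at y = +50 mm, the small one at y = -50 mm. Origin at the centre of its underside.
- wood_mill: Wooden pepper mill, bystander, 58 mm across, 170 mm tall, origin under its centre.
- food_tin: Food tin, bystander, 76 mm across, 58 mm tall, origin under its centre.
- shaker: Spice jar with a dark lid, bystander, 41 mm across, 105 mm tall, origin under its centre.

How it is judged:
By the outcome, as a careful person would: the job done as asked, in the order asked, and still so for the second after the job is handed in, with the robot touching nothing.
It also fails if it takes over 72 s, if anything falls off the work surface, if the arm or the gripper's body presses on something with over 40 N, if the wrist force passes 120 N, or if a joint passes its speed limit or range.

## Robot

A 6-joint arm with a two-finger parallel gripper is mounted at the origin on the work surface; the furniture and walls round the work are solid. World frame = base frame: x ahead of the robot, y to its left, z up, the work surface at z = 0. Lengths are in m, angles in rad, forces in N, time in s.
With the tool pointing down it reaches from about 0.25 to 0.8 m from the base axis. Payload 3.9 kg.
Tool frame: the origin (TCP) lies between the finger pads; the fingertips stand 19 mm ahead of it and the grasp point (between the pads) is the TCP; z points along the fingers, y is the direction in which the jaws open and shut (so a half turn about z gives the same grasp; the last joint's range is limited). The gripper opens to 85 mm and grips with 20 to 120 N. Pads are 22 mm wide; open, the fingers measure 114 mm over their backs; the gripper's body (76 mm by 85 mm) begins 54 mm behind the grasp point. The pads swing forward as they close: fully open they stand 13 mm farther back than shut.
Start: joints at [1.296, 0.26, -0.138, 1.173, 0, 1.571], TCP at [0.142, 0.505, 0.25] pointing down, gripper open.
Joint ranges: [-2.78, 2.78], [-0.83, 1.72], [-1.28, 1.37], [-1.9, 2.12], [-1.57, 1.48], [-3.14, 3.14]. Speed limits (rad/s): [2.57, 2.57, 3.14, 3.14, 3.14, 3.14].

## Interface

Orientations are given as a unit quaternion [x, y, z, w].
In Python, from workcell import robot, hand, monitor, vision, job gives the robot as it stands. The module is installed in compiled form; this text tells all that it offers. Calls block until the motion is done:
- robot.move_to(position, orientation): joint-space move of the TCP to a pose.
- robot.line_to(position, frame=None, v=0.15): straight line of the TCP; frame=None keeps the orientation; v is the mean speed in m/s.
- robot.move_j(angles): joint-space move.
- hand.open_gripper() and hand.close(f_grip=None): open the fingers fully, or close them until they stop; f_grip is the grip in N (None keeps the last).
- robot.sleep(seconds).
- robot.inverse_kinematics(position, orientation): joint angles nearest the present ones, or None.
- monitor.state(): the state.
- vision.camera(name): name is "scene" or "top"; returns a dict with "color" (480x640x3 uint8, red, green, blue), "fovy" (degrees; the focal length in pixels is half the picture's height over the tangent of half this angle, whatever the lens; pixels are square), "cx", "cy" (the principal point, pixels), "k1" (the pictures are not rectified: a ray, as slopes to the right and down, at radius r is drawn at 1 + k1 r^2 times it, then the intrinsics apply), "R" (3x3) and "t" (3): a world point X has camera coordinates R X + t. Camera axes: x right, y down, z forward; pixel columns grow to the right and rows downward; lengths in m; the calibration is good to about 2 mm. A picture is of the moment at which its call begins. There is no depth.
A pose or a line that the arm cannot do raises robot.Unreachable and nothing moves.
- job.hand_in(): hands the job in, once; it reports no verdict.
The state is a dict: "time_s": time; "joint_pos": joint angles; "dq": joint speeds; "joint_efforts": joint torques, N m; "tcp_pos": TCP position; "orientation": TCP orientation; "contact_force": force on the tool from outside, world axes, zero at the start; "moment": the same for the moment, N m; "finger_gap": finger opening in m.
Only numpy, scipy, OpenCV 4.12 (cv2) and the standard library are available. Lean on these libraries where they do the work, as an engineer would, in place of code of your own. Each camera call takes 0.05 s, during which the arm holds its last target.

## Working session

There is one attempt and no reset: what is moved stays moved. The work goes in short steps, each a Python script; the robot and the scene stay as the last script left them, time stands still between calls to the robot, and variables do not carry over. Pictures are saved under pics/ and viewed, and the job is handed in when it is done.

```bash
ls; mkdir -p pics; python3 - <<'E'
from workcell import robot, hand, monitor, vision, job
import cv2,pickle
for n in("scene","top"):
    c=vision.camera(n); cv2.imwrite(f"pics/{n}0.png",c["color"][:,:,::-1]); pickle.dump(c,open(f"{n}0.pkl","wb"))
    print(n,{k:v for k,v in c.items() if k!="color"})
print(monitor.state())
E
```

```text
pics
scene {'fovy': 54.87098861036885, 'cx': 326.8358523492912, 'cy': 241.20092811717075, 'k1': -0.020101157536816034, 'R': array([[ 0.75498486, -0.65569546, -0.00783089],
       [-0.49475558, -0.56175564, -0.66305921],
       [ 0.43036587,  0.50447405, -0.74852599]]), 't': array([-0.32618442,  0.36534014,  0.67029982])}
top {'fovy': 54.215814473397565, 'cx': 317.3053793284768, 'cy': 243.87931837538727, 'k1': -0.0583021169579988, 'R': array([[ 0.02775281, -0.99960145, -0.00516944],
       [-0.99893941, -0.02754362, -0.03689718],
       [ 0.03674009,  0.00618796, -0.9993057 ]]), 't': array([0.05945393, 0.51176495, 0.94173649])}
{'time_s': 0.1, 'joint_pos': array([ 1.29597517e+00,  2.60602099e-01, -1.39259717e-01,  1.17267921e+00,
        2.27477607e-05,  1.57079919e+00]), 'dq': array([-0.00051856, -0.00086201,  0.00519708,  0.0016986 , -0.00187652,
       -0.0020551 ]), 'joint_efforts': array([-1.24660270e-03, -4.06507909e+01,  2.54526991e+01,  1.00767371e-02,
       -1.41299884e-04,  9.67990360e-06]), 'tcp_pos': array([0.14230768, 0.50474198, 0.24954917]), 'orientation': array([ 1.36979941e-01,  9.90573437e-01, -8.62568873e-04, -1.30758600e-04]), 'contact_force': array([-0.05850354, -0.09150393, -0.14539066]), 'moment': array([ 0.01188042, -0.01964429, -0.04670654]), 'finger_gap': 0.08522090678864357}
```

View pics/scene0.png

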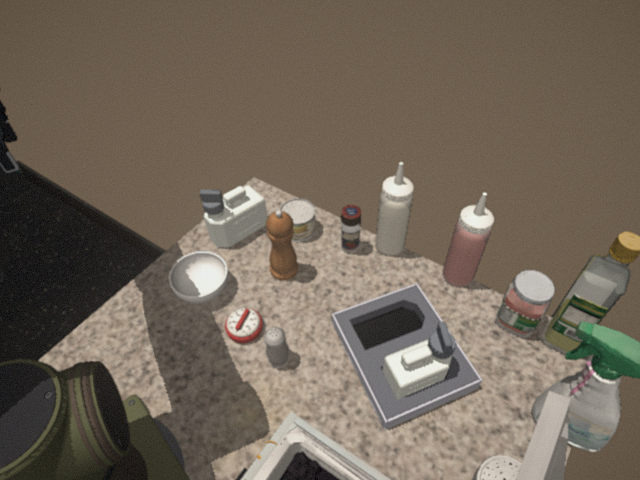

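View pics/top0.png

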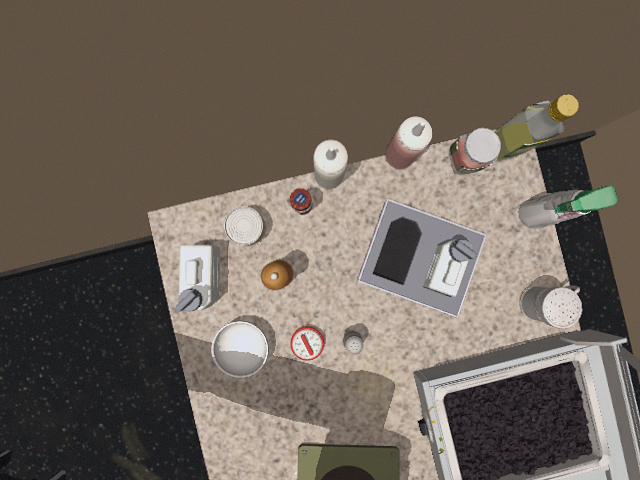

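```bash
cat > h.py <<'E'
import numpy as np,cv2,pickle
from scipy.spatial.transform import Rotation as Ro
from scipy.optimize import least_squares
def K(c):
    f=240/np.tan(np.radians(c["fovy"])/2); return f
def proj(c,X):
    X=np.atleast_2d(X); p=X@c["R"].T+c["t"]; s=p[:,:2]/p[:,2:]
    r2=(s**2).sum(1,keepdims=True); s=s*(1+c["k1"]*r2)
    return s*K(c)+[c["cx"],c["cy"]]
def back(c,uv,z):
    uv=np.array(uv,float); sd=(uv-[c["cx"],c["cy"]])/K(c); s=sd.copy()
    for _ in range(20): s=sd/(1+c["k1"]*(s@s))
    d=c["R"].T@np.array([s[0],s[1],1]); o=-c["R"].T@c["t"]
    return o+d*(z-o[2])/d[2]
def crop(c,x0,y0,w,h,s,fn):
    im=c["color"][y0:y0+h,x0:x0+w,::-1]
    im=cv2.resize(im,None,fx=s,fy=s,interpolation=cv2.INTER_CUBIC)
    for x in range(0,w,10):
        cv2.line(im,(x*s,0),(x*s,6 if (x+x0)%50 else 14),(0,0,255),1)
        if (x+x0)%50==0 or x==0: cv2.putText(im,str(x+x0),(x*s,24),0,.4,(0,0,255),1)
    for y in range(0,h,10):
        cv2.line(im,(0,y*s),(6 if (y+y0)%50 else 14,y*s),(0,0,255),1)
        if (y+y0)%50==0 or y==0: cv2.putText(im,str(y+y0),(16,y*s+4),0,.4,(0,0,255),1)
    cv2.imwrite(fn,im)
E
python3 - <<'E'
from h import *
t=pickle.load(open("top0.pkl","rb"));s=pickle.load(open("scene0.pkl","rb"))
crop(t,350,190,150,130,5,"pics/t_tray.png")
crop(t,150,190,150,130,5,"pics/t_big.png")
crop(s,190,170,140,120,5,"pics/s_big.png")
crop(s,320,270,180,150,4,"pics/s_tray.png")
E
```

```text
(no output)
```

View pics/t_tray.png

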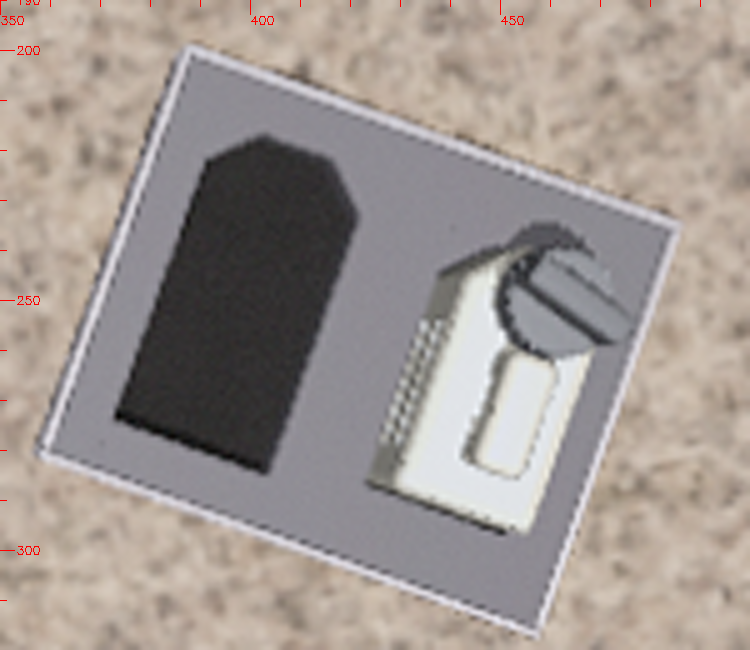

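View pics/t_big.png

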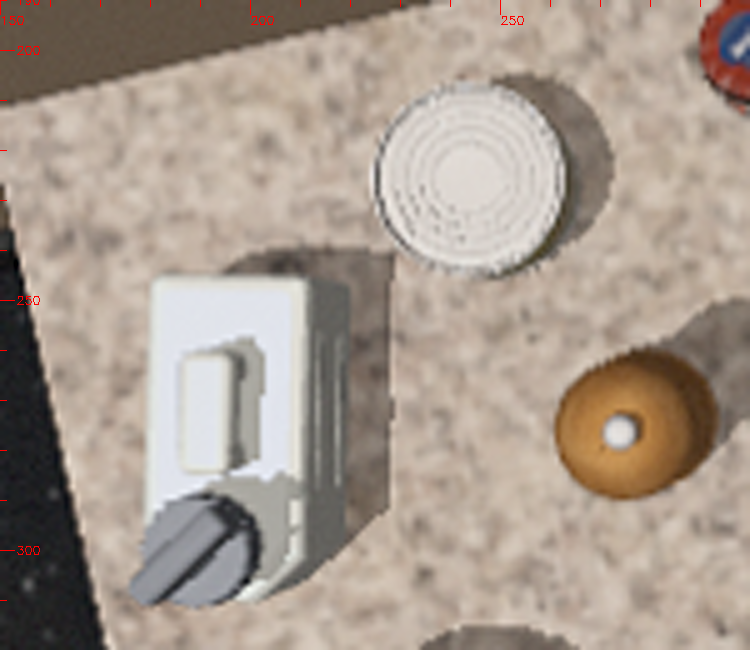

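View pics/s_big.png

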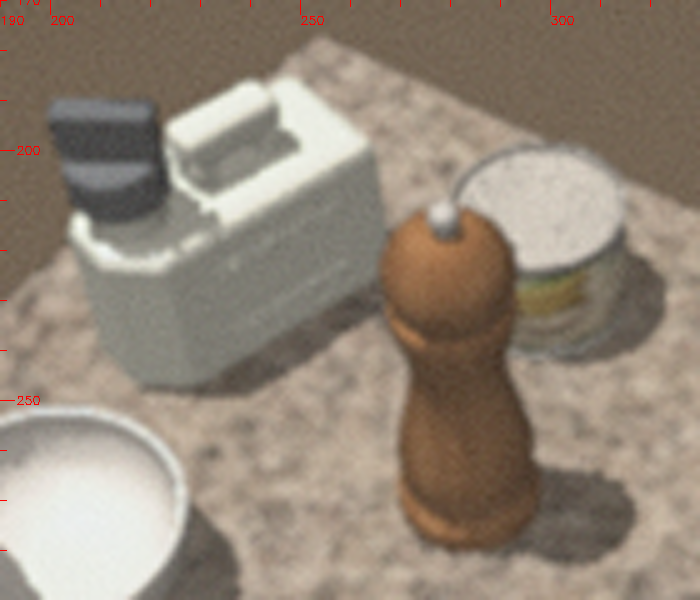

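View pics/s_tray.png

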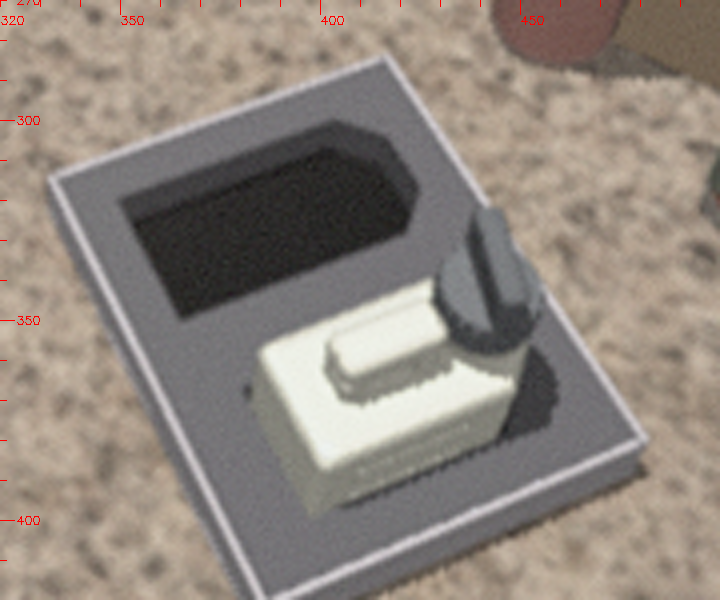

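```bash
cat > fit.py <<'E'
from h import *
t=pickle.load(open("top0.pkl","rb"));s=pickle.load(open("scene0.pkl","rb"))
def tf(p,P):
    c,si=np.cos(p[2]),np.sin(p[2]); P=np.array(P,float)/1000
    return np.c_[p[0]+c*P[:,0]-si*P[:,1],p[1]+si*P[:,0]+c*P[:,1],P[:,2]]
def fit(obs,p0,use):
    def f(p):
        return np.concatenate([(proj(c,tf(p,P))-(np.array(uv)-.4)).ravel() for c,P,uv in use(obs)])
    r=least_squares(f,p0,loss="soft_l1"); return r.x,f(r.x).reshape(-1,2)
if __name__=="__main__":
    tc=[(88,106,32),(88,-106,32),(-88,-106,32),(-88,106,32)]
    tt=(t,tc,[(387.4,199.2),(486,234.8),(457.6,317),(357.6,281.2)])
    tp=(t,[(64,50+14,30),(64,50-14,30),(-64,83,30),(-64,17,30)],[(403-0+0,217),(416,221.4),(373,273.5),(403.6,284.8)])
    tp=(t,[(-64,83,30),(-64,17,30)],[(373,273.5),(403.6,284.8)])
    ts=(s,tc,[(416.3,284),(481,430),(385.8,420.5),(332.2,315)])
    for nm,L in (("top",[tt]),("top+pocket",[tt,tp]),("scene",[ts]),("all",[tt,tp,ts])):
        p,r=fit(L,[.4,0,-.3],lambda o:o); print("tray",nm,p.round(4),r.round(1).tolist())
    bt=(t,[(-62,-31,80),(-62,31,80),(-62,31,4),(44,31,80)],[(180.4,245.4),(211,245.6),(219.6,247.4),(210.6,302)])
    bh=(t,[(-33,-10,108),(-33,10,108),(13,10,108),(13,-10,108)],[(186.4,260.2),(198,260.2),(195.8,284.2),(185.4,284)])
    bs=(s,[(-62,31,80),(-62,-31,80),(44,31,80),(62,13,80),(62,-13,80),(44,31,4),(62,13,4)],[(265,199.4),(249,186),(226,223),(216,224),(204,215.6),(227.6,247.2),(219,247)])
    for nm,L in (("top",[bt]),("top+h",[bt,bh]),("scene",[bs]),("all",[bt,bh,bs])):
        p,r=fit(L,[.4,.3,3.1],lambda o:o); print("big",nm,p.round(4),r.round(1).tolist())
E
python3 fit.py
```

```text
tray top [ 0.4878 -0.1349 -0.3199] [[-0.4, -1.0], [0.8, -0.3], [0.2, 0.9], [-0.4, 0.3]]
tray top+pocket [ 0.4883 -0.1352 -0.3206] [[-0.2, -1.3], [1.0, -0.5], [0.3, 0.7], [-0.2, 0.1], [-0.7, 0.3], [-0.0, 0.3]]
tray scene [ 0.4863 -0.1345 -0.3274] [[0.9, 0.1], [1.2, -47.9], [-1.0, 3.6], [-0.9, -0.5]]
tray all [ 0.4875 -0.1349 -0.3239] [[-0.1, -1.0], [0.9, 0.0], [-0.1, 1.2], [-0.5, 0.2], [-0.9, 0.5], [-0.3, 0.6], [1.2, -0.2], [2.0, -48.5], [0.0, 3.4], [-0.3, -0.6]]
big top [0.4365 0.3032 3.1593] [[-1.4, 0.0], [0.5, 0.2], [0.5, -0.4], [-0.0, 0.1]]
big top+h [0.4377 0.3026 3.1468] [[-0.6, -0.8], [1.3, -0.3], [1.2, -0.8], [0.0, -0.3], [-0.4, -0.1], [-1.1, 0.2], [0.3, 1.4], [-0.1, 1.3]]
big scene [0.4402 0.3032 3.1667] [[1.6, -1.1], [0.1, -2.1], [-1.8, 0.3], [-4.5, -1.1], [0.5, 0.5], [2.9, 1.0], [-0.4, 0.9]]
big all [0.4384 0.3026 3.1508] [[-0.8, -1.1], [1.1, -0.7], [1.1, -1.2], [0.1, -0.8], [-0.4, -0.4], [-1.2, -0.2], [0.3, 1.0], [-0.1, 1.0], [1.2, -0.2], [0.0, -1.5], [-2.8, 0.8], [-5.4, -0.7], [-0.3, 0.8], [1.9, 1.5], [-1.4, 1.2]]
```

```bash
cat > ov.py <<'E'
from fit import *
def edges(hl,hw,z0,z1,cut=18):
    o=[(-hl,-hw),(hl-cut,-hw),(hl,-hw+cut),(hl,hw-cut),(hl-cut,hw),(-hl,hw)]
    E=[]
    for i in range(6):
        a,b=o[i],o[(i+1)%6]
        for z in (z0,z1): E.append(((*a,z),(*b,z)))
        E.append(((*a,z0),(*a,z1)))
    return E
def box(x0,x1,y0,y1,z):
    c=[(x0,y0,z),(x1,y0,z),(x1,y1,z),(x0,y1,z)]
    return [(c[i],c[(i+1)%4]) for i in range(4)]
def circ(x,y,r,z,n=24):
    a=np.linspace(0,2*np.pi,n+1); P=[(x+r*np.cos(q),y+r*np.sin(q),z) for q in a]
    return list(zip(P[:-1],P[1:]))
def wing(x,zt,q):
    v=(2.4-q)*1.5; d=np.array([np.cos(2.4-q+0),np.sin(2.4-q)]); n=np.array([-d[1],d[0]]) 
    # angle a=2.4-q ccw
    c=[np.array([x,0])+d*21*i+n*6*j for i,j in((1,1),(1,-1),(-1,-1),(-1,1))]
    c=[(*p,zt+v) for p in c]
    return [(c[i],c[(i+1)%4]) for i in range(4)]
def overlay(c,x0,y0,w,h,s,fn,sets):
    im=c["color"][y0:y0+h,x0:x0+w,::-1]
    im=cv2.resize(im,None,fx=s,fy=s,interpolation=cv2.INTER_CUBIC)
    for p,E,col in sets:
        for a,b in E:
            q=proj(c,tf(p,[a,b])); q=((q-[x0,y0]+.5)*s-.5)
            cv2.line(im,tuple(int(round(v)) for v in q[0]),tuple(int(round(v)) for v in q[1]),col,1,cv2.LINE_AA)
    cv2.imwrite(fn,im)
def bigset(p,q): return [(p,edges(62,31,4,80),(0,0,255)),(p,box(-33,13,-10,10,108),(0,180,0)),(p,wing(40,136,q),(255,0,255)),(p,circ(40,0,20,112+1.5*(2.4-q)),(255,0,0))]
def smallset(p,q,z=6): return [(p,[((a[0],a[1],a[2]+z),(b[0],b[1],b[2]+z)) for a,b in edges(52,28,24,66)],(0,0,255)),(p,box(-35,11,-10,10,94+z),(0,180,0)),(p,wing(32,122+z,q),(255,0,255)),(p,circ(32,0,20,98+z+1.5*(2.4-q)),(255,0,0))]
def bigpk(p): return [(p,[((a[0],a[1]+50,a[2]),(b[0],b[1]+50,b[2])) for a,b in edges(64,33,30,30)],(0,255,255)),(p,box(-88,88,-106,106,32),(0,255,0)),(p,[((a[0],a[1]-50,a[2]),(b[0],b[1]-50,b[2])) for a,b in edges(54,30,30,30)],(0,255,255))]
E
cat > go.py <<'E'
from ov import *
tc=[(88,106,32),(88,-106,32),(-88,-106,32),(-88,106,32)]
tt=(t,tc,[(387.4,199.2),(486,234.8),(457.6,317),(357.6,281.2)])
ts=(s,tc,[(416.3,284),(480.5,380),(386,420),(332.2,315)])
for nm,L in (("top",[tt]),("scene",[ts]),("all",[tt,ts])):
    p,r=fit(L,[.4,0,-.3],lambda o:o); print("tray",nm,p.round(4),r.round(1).tolist())
c,si=np.cos(p[2]),np.sin(p[2])
ps=[p[0]+si*.05,p[1]-c*.05,p[2]]
pb=[.438,.3028,3.153]
T=bigpk(p)+smallset(ps,1.2)
overlay(t,350,190,150,130,5,"pics/o1.png",T)
overlay(s,320,270,180,150,4,"pics/o2.png",T)
B=bigset(pb,1.6)
overlay(t,150,190,150,130,5,"pics/o3.png",B)
overlay(s,190,170,140,120,5,"pics/o4.png",B)
E
python3 go.py
```

```text
tray top [ 0.4878 -0.1349 -0.3199] [[-0.4, -1.0], [0.8, -0.3], [0.2, 0.9], [-0.4, 0.3]]
tray scene [ 0.4882 -0.1328 -0.3182] [[0.2, -1.1], [1.7, -0.1], [-0.4, 2.7], [-1.0, -1.2]]
tray all [ 0.4878 -0.1339 -0.3179] [[-1.0, -1.0], [0.3, -0.5], [-0.2, 0.8], [-0.9, 0.4], [0.5, -0.7], [2.2, 0.5], [0.0, 3.4], [-0.8, -0.7]]
```

View pics/o1.png

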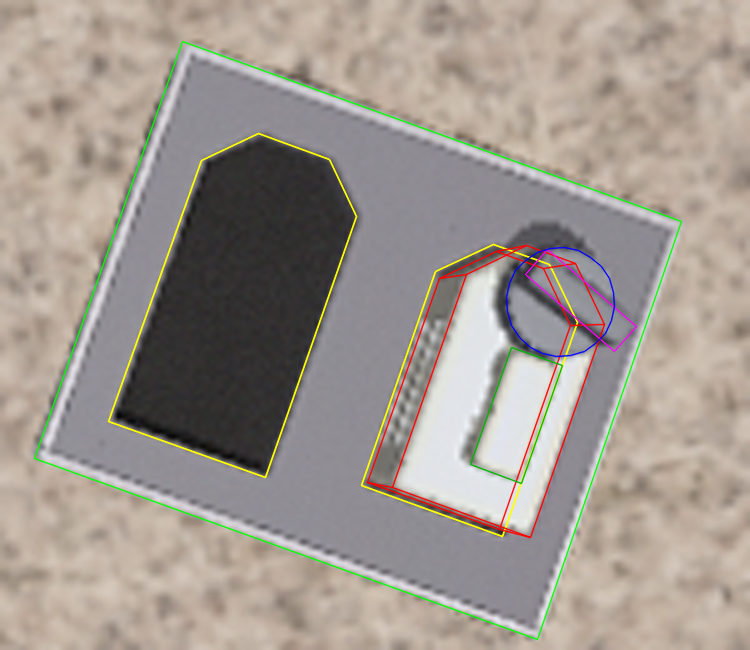

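View pics/o2.png

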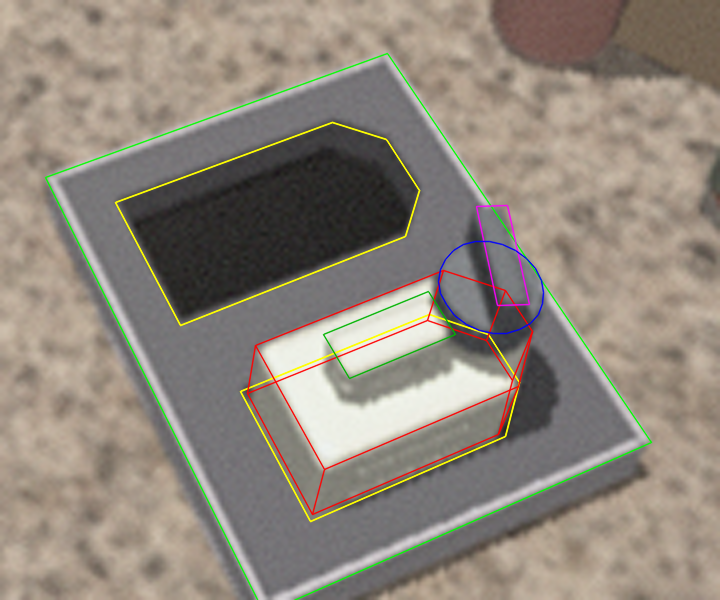

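View pics/o3.png

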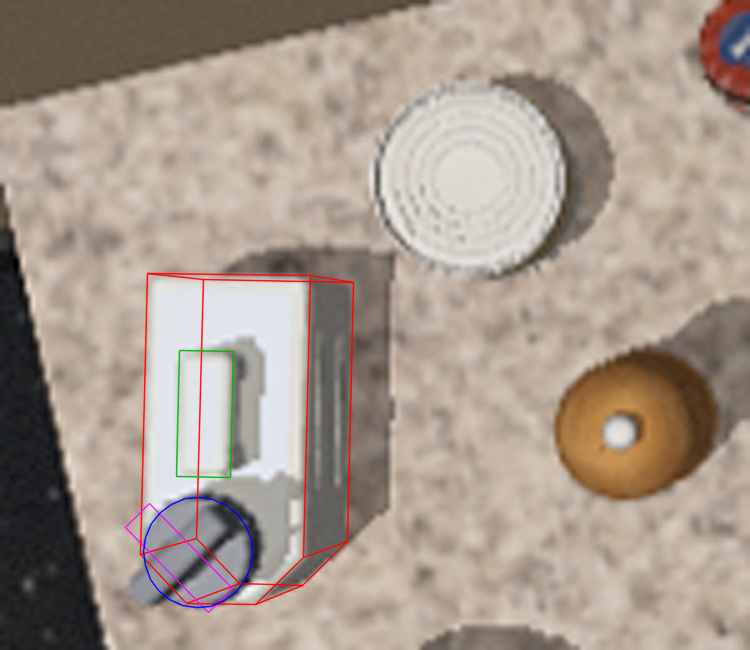

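View pics/o4.png

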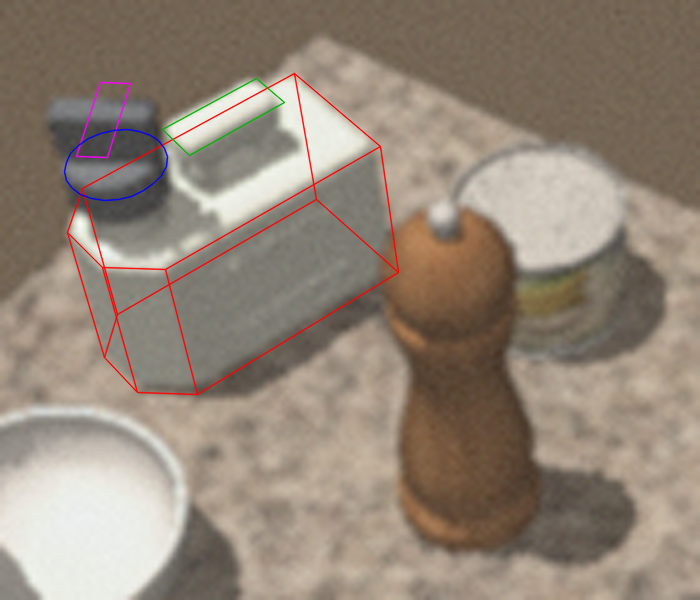

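```bash
python3 - <<'E'
from h import *
t=pickle.load(open("top0.pkl","rb"))
for n,uv,z in (("mill",(273.6,276),.17),("tin",(243.6,225.5),.058),("redbottle tip",(421,127),.2),("redbottle base",(402,157),0.02),("whitebottle base",(329,180),.02),("shaker",(300,197),.1),("oilcap",(565,105),.25),("spray",(600,197),.25),("bowl",(240,348),.05),("pepper grey",(354,340),.06)):
    print(n,back(t,uv,z).round(3))
from workcell import robot
for nm,p,psi in (("grasp",(.448,.3028,.104),.011),("high",(.448,.3028,.34),.011),("place high",(.50,-.085,.34),2.82),("place",(.50,-.085,.11),2.82),("cap0",(.541,-.1,.144),2.08+np.pi),("cap1",(.541,-.1,.14),-.319+np.pi),("scap",(.502,-.192,.125),-.319)):
    for k in (0,1):
        q=Ro.from_euler('z',psi+k*np.pi)*Ro.from_euler('x',np.pi)
        r=robot.inverse_kinematics(p,q.as_quat()); print(nm,k,None if r is None else r.round(3))
E
```

```text
mill [0.448 0.145 0.17 ]
tin [0.54  0.217 0.058]
redbottle tip [ 0.7   -0.093  0.2  ]
redbottle base [ 0.69  -0.093  0.02 ]
whitebottle base [0.639 0.053 0.02 ]
shaker [0.592 0.107 0.1  ]
oilcap [ 0.729 -0.309  0.25 ]
spray [ 0.586 -0.365  0.25 ]
bowl [0.303 0.217 0.05 ]
pepper grey [ 0.326 -0.002  0.06 ]
grasp 0 [ 0.594  0.39  -0.353  0.828  0.    -2.558]
grasp 1 [ 0.594  0.39  -0.353  0.828  0.     0.583]
high 0 [ 0.594  0.268  0.105  1.408  0.    -2.558]
high 1 [0.594 0.268 0.105 1.408 0.    0.583]
place high 0 [-0.168  0.207  0.023  1.387  0.     0.153]
place high 1 [-0.168  0.207  0.023  1.387  0.    -2.988]
place 0 [-0.168  0.334 -0.426  0.811  0.     0.153]
place 1 [-0.168  0.334 -0.426  0.811  0.    -2.988]
cap0 0 [-0.183  0.368 -0.27   0.933  0.    -2.263]
cap0 1 [-0.183  0.368 -0.27   0.933  0.     0.879]
cap1 0 [-0.183  0.371 -0.276  0.923  0.     0.136]
cap1 1 [-0.183  0.371 -0.276  0.923  0.    -3.005]
scap 0 [-0.365  0.365 -0.331  0.875  0.     3.095]
scap 1 [-0.365  0.365 -0.331  0.875  0.    -0.046]
```

```bash
python3 - <<'E'
from h import *
t=pickle.load(open("top0.pkl","rb"));s=pickle.load(open("scene0.pkl","rb"))
crop(t,430,220,60,50,12,"pics/c1.png");crop(t,170,280,40,35,16,"pics/c2.png")
E
```

```text
(no output)
```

View pics/c1.png

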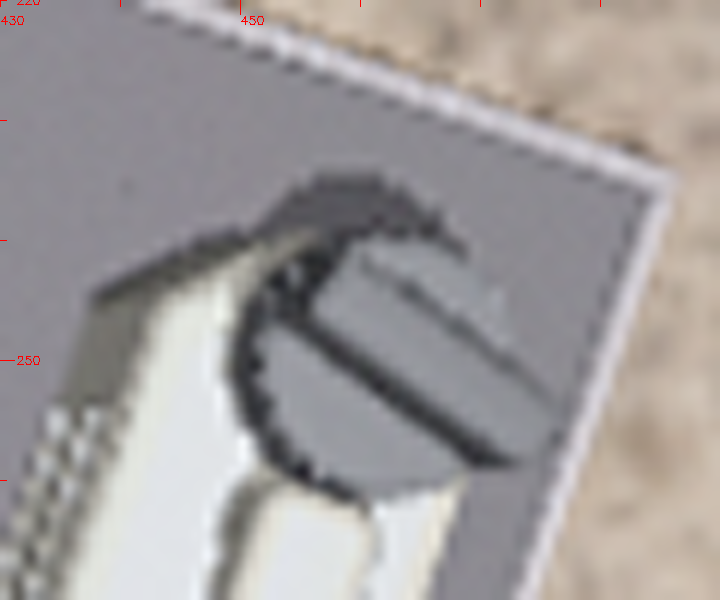

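View pics/c2.png

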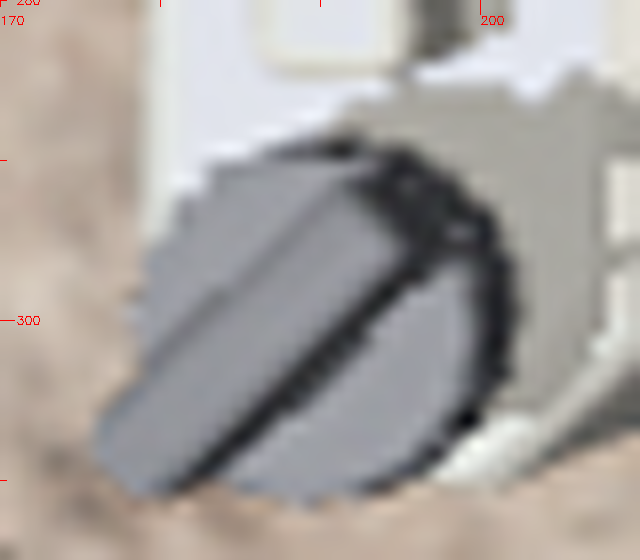

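```bash
cat >> h.py <<'E'
def Q(psi): return (Ro.from_euler('z',psi)*Ro.from_euler('x',np.pi)).as_quat()
def st(tag=""):
    from workcell import monitor
    m=monitor.state(); print(tag,"t",round(m["time_s"],2),"tcp",m["tcp_pos"].round(4),"F",m["contact_force"].round(1),"M",m["moment"].round(2),"gap",round(m["finger_gap"],4),"j6",m["joint_pos"][5].round(3)); return m
def snap(tag):
    from workcell import vision
    o=[]
    for n in("scene","top"):
        c=vision.camera(n); cv2.imwrite(f"pics/{n}_{tag}.png",c["color"][:,:,::-1]); pickle.dump(c,open(f"{n}_{tag}.pkl","wb")); o.append(c)
    return o
E
python3 - <<'E'
from h import *
from workcell import robot,hand
a=robot.inverse_kinematics((.448,.3027,.22),Q(3.153)); print(a)
st(); robot.move_j(a); st("above")
robot.line_to((.448,.3027,.104)); st("down")
hand.close(f_grip=80); st("closed")
robot.line_to((.448,.3027,.35)); st("up")
s,t=snap("lift")
E
```

```text
[ 0.59420956  0.30109488 -0.16044746  1.10925398  0.          0.58280222]
 t 0.1 tcp [0.1423 0.5047 0.2495] F [-0.1 -0.1 -0.1] M [ 0.01 -0.02 -0.05] gap 0.0852 j6 1.571
above t 1.48 tcp [0.4475 0.3033 0.2201] F [ 0.4  0.4 -0.4] M [ 0.01 -0.02  0.01] gap 0.0853 j6 0.583
down t 2.4 tcp [0.4484 0.3034 0.1048] F [-0.5 -0.1  0.1] M [-0.03  0.07 -0.01] gap 0.0854 j6 0.583
closed t 3.02 tcp [0.4484 0.3034 0.1045] F [0.5 2.1 3.2] M [ 0.37  0.08 -0.05] gap 0.0184 j6 0.583
up t 4.81 tcp [0.4477 0.3024 0.3491] F [-0.4  0.6 -4. ] M [ 0.01 -0.08 -0.05] gap 0.0183 j6 0.583
```

```bash
python3 - <<'E'
import cv2
im=cv2.imread("pics/scene_lift.png"); cv2.imwrite("pics/l1.png",cv2.resize(im[40:280,120:360],None,fx=2.5,fy=2.5))
E
```

```text
(no output)
```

View pics/l1.png

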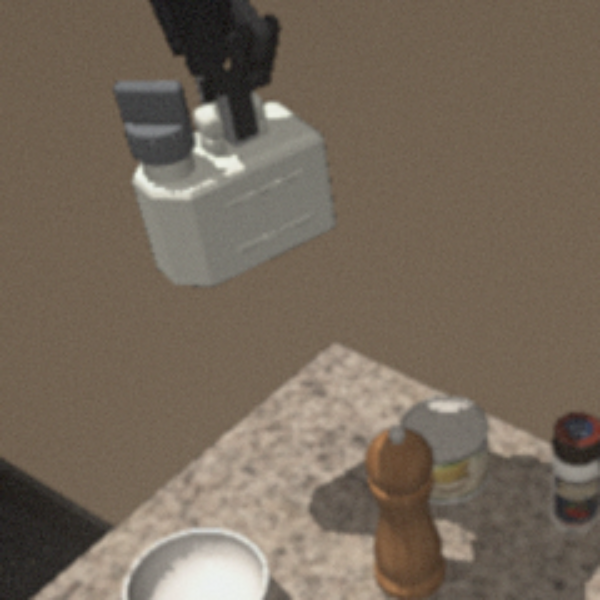

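```bash
python3 - <<'E'
from h import *
from workcell import robot,hand
y=-.319; P=np.array([.4933,-.0837,.28])
a=robot.inverse_kinematics(P,Q(y)); a=np.array(a); print(a.round(3))
if a[5]>0: a[5]-=2*np.pi
# via: first keep high
b=np.array(robot.inverse_kinematics((P[0],P[1],.35),Q(y))); 
if b[5]>0: b[5]-=2*np.pi
print(b.round(3))
assert -3.1<b[5]<-2.5
robot.move_j(b); st("over")
P[2]=.152; robot.line_to(P,v=.2); robot.sleep(.3); st("hover")
snap("hover")
E
cat > g2.py <<'E'
from ov import *
import sys
tag=sys.argv[1]; zoff=float(sys.argv[2]); pb=[float(v) for v in sys.argv[3:6]]; q=float(sys.argv[6])
t=pickle.load(open(f"top_{tag}.pkl","rb"));s=pickle.load(open(f"scene_{tag}.pkl","rb"))
B=[(p,[((a[0],a[1],a[2]+zoff),(b[0],b[1],b[2]+zoff)) for a,b in E],c) for p,E,c in bigset(pb,q)]+bigpk([.4875,-.1345,-.319])
overlay(t,350,190,150,130,5,f"pics/g2t_{tag}.png",B)
overlay(s,320,220,180,150,4,f"pics/g2s_{tag}.png",B)
E
python3 g2.py hover 48 .5032 -.087 -.319 0
```

```text
[-0.168  0.206 -0.132  1.232  0.    -2.991]
[-0.168  0.195  0.033  1.409  0.    -2.991]
over t 7.9 tcp [ 0.4933 -0.0835  0.35  ] F [ 0.2  0.  -5.1] M [0.02 0.04 0.03] gap 0.0182 j6 -2.991
hover t 9.34 tcp [ 0.4938 -0.0838  0.1527] F [ 0.1  1.  -5.1] M [-0.    0.07  0.01] gap 0.0181 j6 -2.991
```

View pics/g2t_hover.png

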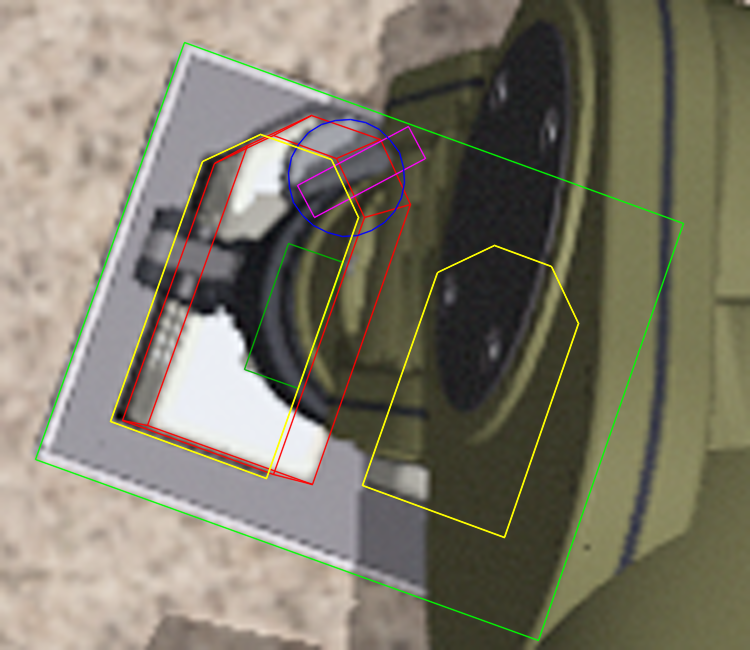

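View pics/g2s_hover.png

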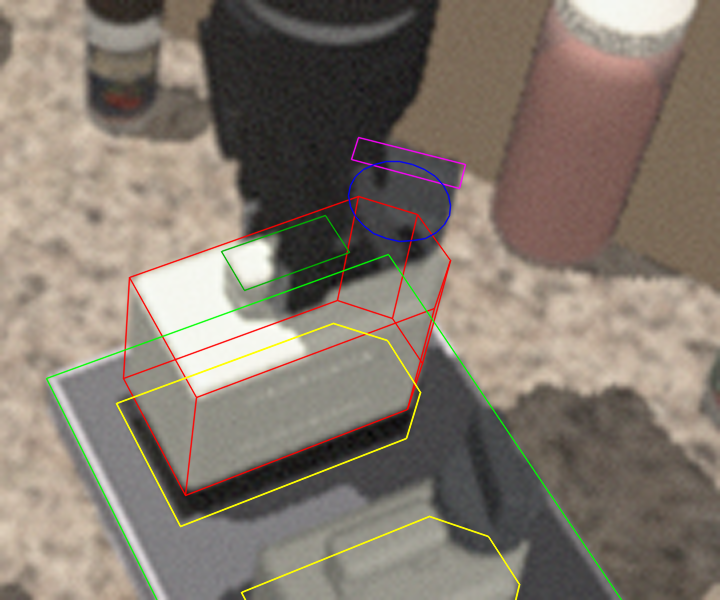

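```bash
python3 - <<'E'
from h import *
from workcell import robot,hand
for z in (.138,.133,.129,.125):
    robot.line_to((.4933,-.0837,z),v=.05); m=st(z)
    if abs(m["contact_force"][2]+4.8)>25 or abs(m["contact_force"][:2]).max()>20: break
E
```

```text
0.138 t 9.88 tcp [ 0.4927 -0.0836  0.1373] F [ 0.5 -0.2 -3.8] M [0.02 0.06 0.01] gap 0.0182 j6 -2.991
0.133 t 10.12 tcp [ 0.493  -0.0836  0.1327] F [-0.1 -0.3 -4.9] M [-0.    0.1   0.04] gap 0.0184 j6 -2.991
0.129 t 10.38 tcp [ 0.4931 -0.0837  0.1288] F [-0.1 -0.2 -4.7] M [ 0.05  0.1  -0.02] gap 0.0183 j6 -2.991
0.125 t 10.62 tcp [ 0.493  -0.0837  0.1247] F [ 0.1 -0.1 -4.6] M [ 0.04  0.1  -0.02] gap 0.0185 j6 -2.991
```

Already about 10 mm below the foam face without contact; continue.

```bash
python3 - <<'E'
from h import *
from workcell import robot,hand
for z in (.121,.117,.114,.1115,.1095,.1075):
    robot.line_to((.4933,-.0837,z),v=.04); m=st(z)
    if m["contact_force"][2]>25 or abs(m["contact_force"][:2]).max()>20: break
E
```

```text
0.121 t 10.88 tcp [ 0.493  -0.0837  0.1207] F [-0.1 -1.1 -5. ] M [-0.04  0.04  0.01] gap 0.0185 j6 -2.991
0.117 t 11.12 tcp [ 0.493  -0.0837  0.1167] F [ 0.  -0.1 -4.8] M [0.02 0.08 0.02] gap 0.0183 j6 -2.991
0.114 t 11.38 tcp [ 0.4931 -0.0837  0.1138] F [-0.8 -0.1 -5. ] M [ 0.01  0.04 -0.02] gap 0.0183 j6 -2.991
0.1115 t 11.62 tcp [ 0.4931 -0.0837  0.1113] F [ 0.   1.  -4.8] M [-0.01  0.05 -0.03] gap 0.0179 j6 -2.991
0.1095 t 11.88 tcp [ 0.4936 -0.0839  0.1104] F [-2.5 -0.6  4.7] M [0.03 0.57 0.05] gap 0.0183 j6 -2.991
0.1075 t 12.12 tcp [ 0.4935 -0.0841  0.1103] F [-8.1 -0.7 20.2] M [0.16 1.52 0.07] gap 0.0182 j6 -2.991
```

```bash
python3 - <<'E'
from h import *
from workcell import robot,hand
robot.line_to((.4933,-.0837,.1105),v=.04)
hand.open_gripper(); st("open")
robot.line_to((.4933,-.0837,.23),v=.2)
robot.move_to((.38,.1,.3),Q(-.319)); st("away")
snap("seated")
E
python3 g2.py seated 6 .5032 -.087 -.319 0
```

```text
open t 13.03 tcp [ 0.4933 -0.0837  0.1105] F [-1.4 -0.1  0.3] M [ 0.03  0.01 -0.01] gap 0.0853 j6 -2.991
away t 14.69 tcp [0.3802 0.0996 0.2992] F [-0.1 -0.1  0.5] M [-0.01  0.02  0.02] gap 0.0854 j6 -2.566
```

View pics/g2t_seated.png

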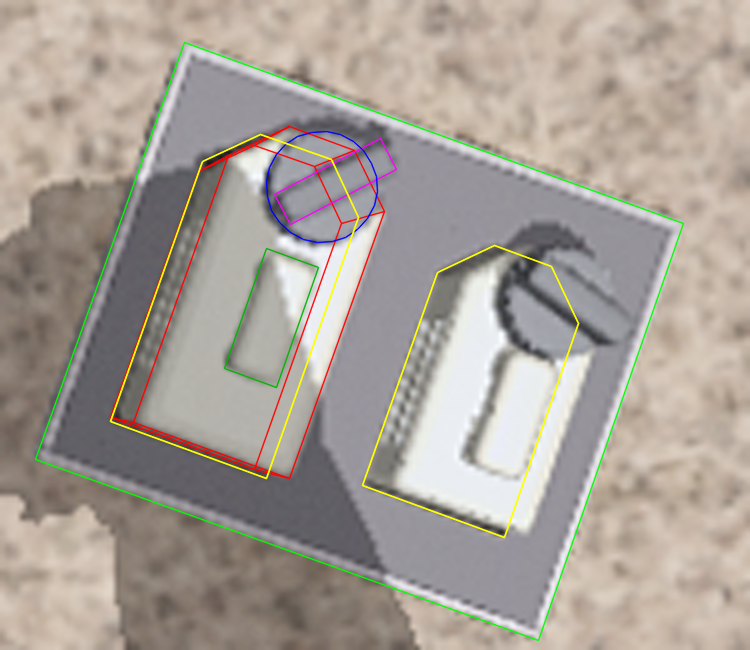

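View pics/g2s_seated.png

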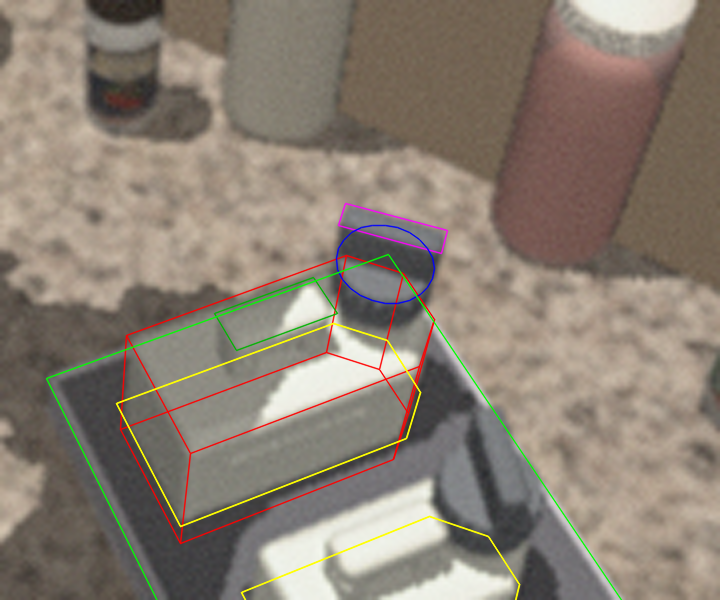

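```bash
cat > cap.py <<'E'
from h import *
from workcell import robot,hand,monitor
def psi(m):
    x=Ro.from_quat(m["orientation"]).apply([1,0,0]); return np.arctan2(x[1],x[0])
def screw(xy,zt,wing0,turn,over=.12,j6sign=None,force=80):
    """zt: TCP z when tight; wing0: psi at grasp; turn: remaining clockwise turn"""
    rise=1.5e-3*turn
    robot.line_to((*xy,zt+rise),v=.15); st("down")
    hand.close(f_grip=force); st("closed")
    n=int(np.ceil(turn/.4)); ds=list(np.linspace(0,turn,n+1)[1:])
    ds+=[turn+d for d in np.arange(.04,over+.001,.04)]
    for d in ds:
        z=zt+rise-1.5e-3*min(d,turn)
        a=robot.inverse_kinematics((*xy,z),Q(wing0-d)); assert abs(a[5]-monitor.state()["joint_pos"][5])<.8,a
        robot.move_j(a); m=st(f"{d:.2f}")
        if abs(m["moment"][2])>1.2: print("stop"); break
E
python3 - <<'E'
from cap import *
xy=(.5412,-.0995); w=2.081+np.pi
a=np.array(robot.inverse_kinematics((*xy,.22),Q(w))); print(a.round(3)); assert -2.6<a[5]<-2
robot.move_j(a); st("above")
screw(xy,.1400,w,2.4,over=.0)
E
```

```text
[-0.182  0.317 -0.137  1.117  0.    -2.263]
above t 15.83 tcp [ 0.5408 -0.099   0.2202] F [ 0.2 -0.1  0. ] M [ 0.05  0.01 -0.01] gap 0.0855 j6 -2.263
down t 16.49 tcp [ 0.5416 -0.0989  0.1446] F [ 0.6 -0.4 -0.1] M [ 0.    0.04 -0.02] gap 0.0854 j6 -2.263
closed t 17.17 tcp [ 0.5411 -0.0998  0.1439] F [-1.3 -1.1  2.5] M [-0.22  0.2   0.01] gap 0.0103 j6 -2.263
0.40 t 17.63 tcp [ 0.5412 -0.0996  0.1432] F [-1.8  0.7  4.1] M [-0.16  0.33 -0.08] gap 0.0102 j6 -1.865
0.80 t 18.1 tcp [ 0.5415 -0.0995  0.1426] F [-1.5 -1.   3.9] M [-0.12  0.23 -0.09] gap 0.0103 j6 -1.466
1.20 t 18.57 tcp [ 0.5416 -0.0996  0.142 ] F [-0.4 -1.3  4.1] M [-0.23  0.11 -0.07] gap 0.0103 j6 -1.066
1.60 t 19.03 tcp [ 0.5417 -0.0998  0.1414] F [-1.1 -1.7  4. ] M [-0.4   0.02 -0.14] gap 0.0105 j6 -0.667
2.00 t 19.5 tcp [ 0.5417 -0.0999  0.1408] F [ 0.3 -2.5  4.3] M [-0.62 -0.08 -0.11] gap 0.0104 j6 -0.267
2.40 t 19.97 tcp [ 0.5417 -0.0997  0.1402] F [ 1.2 -3.1  4.2] M [-0.67 -0.19 -0.1 ] gap 0.0099 j6 0.133
```

```bash
python3 - <<'E'
from cap import *
xy=(.5412,-.0995); w=2.081+np.pi
for d in np.arange(2.43,2.62,.03):
    robot.move_j(robot.inverse_kinematics((*xy,.14),Q(w-d))); robot.sleep(.1); m=st(f"{d:.2f}")
    if abs(m["moment"][2])>.5: break
E
```

```text
2.43 t 20.32 tcp [ 0.5415 -0.0997  0.1401] F [ 1.6 -4.   5.4] M [-0.85 -0.18  0.19] gap 0.0104 j6 0.165
2.46 t 20.67 tcp [ 0.5414 -0.0999  0.1402] F [ 0.5 -4.7  5.2] M [-0.89 -0.14  0.55] gap 0.0101 j6 0.194
```

```bash
python3 - <<'E'
from cap import *
hand.open_gripper(); st("open")
robot.line_to((.5412,-.0995,.25),v=.2)
robot.move_to((.38,.1,.3),Q(-.319+np.pi)); st("away")
snap("capped")
E
python3 g2.py capped 6 .5032 -.087 -.319 2.4
```

```text
open t 21.38 tcp [ 0.5412 -0.0994  0.14  ] F [ 1.  -0.1  0.7] M [-0.03 -0.07  0.06] gap 0.0857 j6 0.197
away t 23.11 tcp [0.3806 0.0997 0.2995] F [ 0.3 -0.4  0.2] M [-0.   -0.04 -0.02] gap 0.0854 j6 0.576
```

View pics/g2t_capped.png

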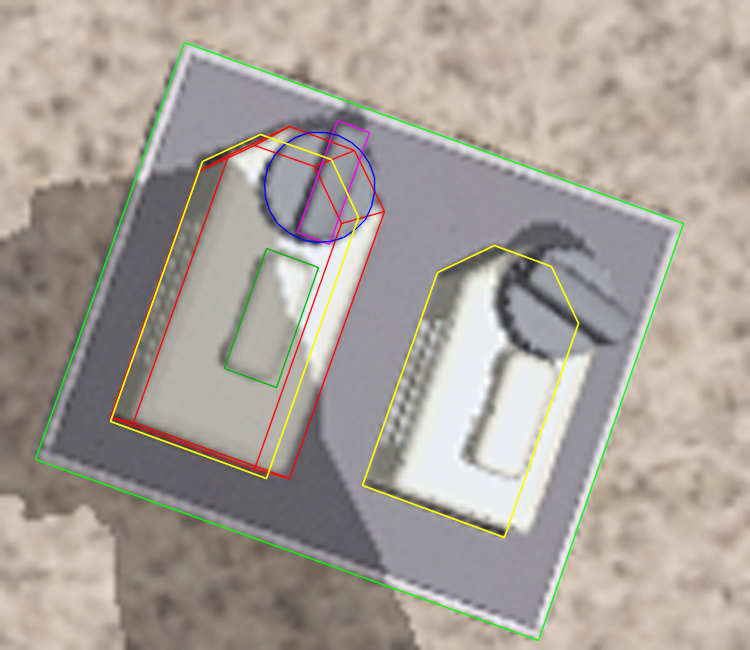

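View pics/g2s_capped.png

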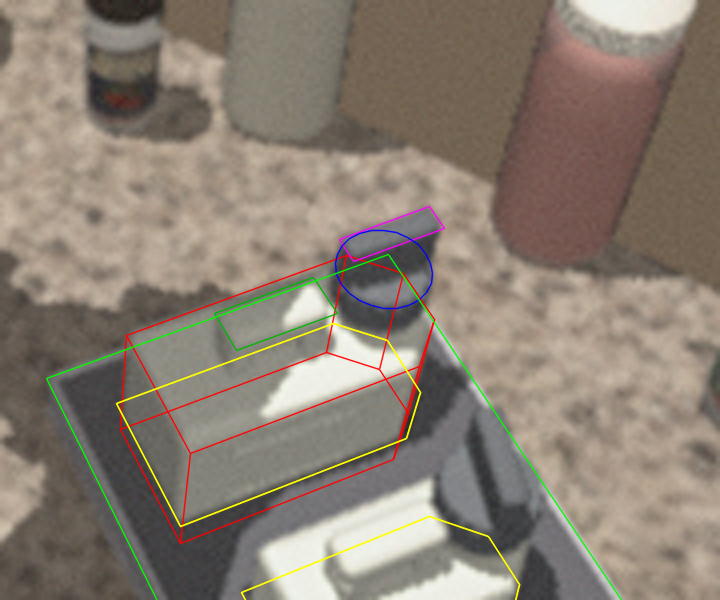

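```bash
python3 - <<'E'
from ov import *
t=pickle.load(open("top_capped.pkl","rb"));s=pickle.load(open("scene_capped.pkl","rb"))
S=smallset([.4718,-.182,-.319],1.14)
overlay(t,430,220,60,50,12,"pics/v1.png",S); overlay(s,370,310,100,80,7,"pics/v2.png",S)
# wing direction from top-face edges in c1 crop (12x at 430,220)
for a,b in (((362,262),(550,395)),((315,305),(510,460))):
    A=back(t,(430+a[0]/12-.5,220+a[1]/12-.5),.13);B=back(t,(430+b[0]/12-.5,220+b[1]/12-.5),.13); d=A-B; print(np.arctan2(d[1],d[0]),A,B)
E
```

```text
0.983512556663738 [ 0.51701176 -0.18025446  0.13      ] [ 0.49805108 -0.20873982  0.13      ]
0.9271206426047824 [ 0.51043904 -0.17333181  0.13      ] [ 0.48825512 -0.20289962  0.13      ]
```

View pics/v1.png

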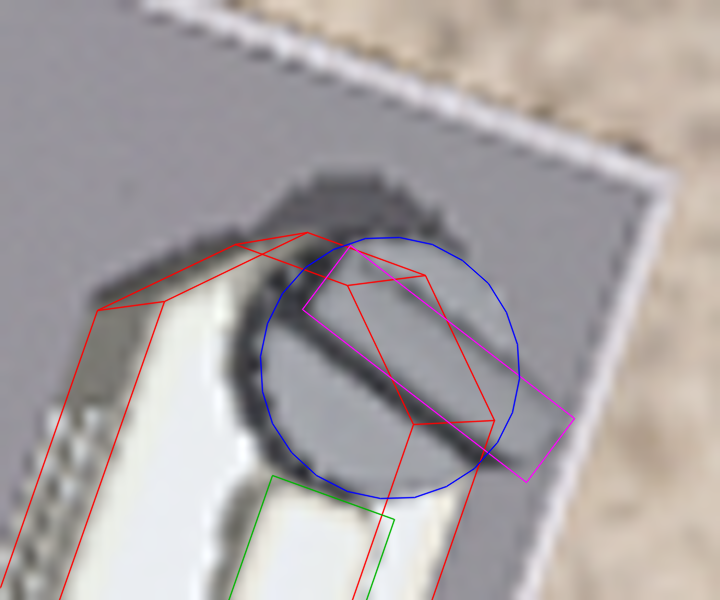

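View pics/v2.png

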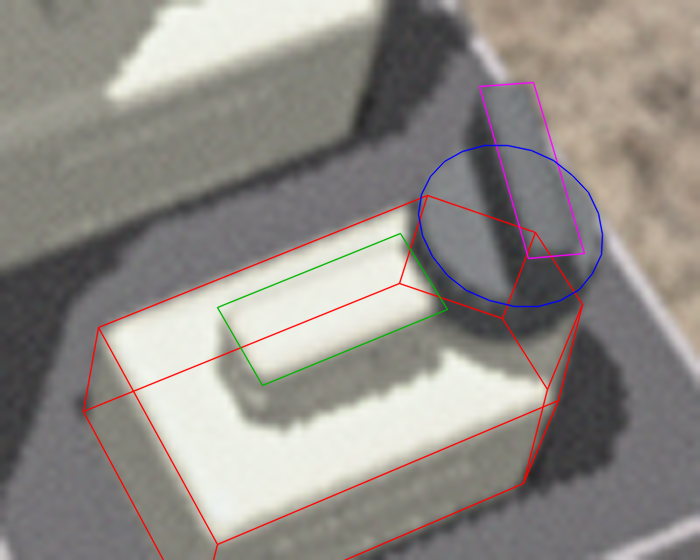

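```bash
python3 - <<'E'
from cap import *
xy=(.5022,-.1917); w=.945+np.pi
a=np.array(robot.inverse_kinematics((*xy,.22),Q(w))); print(a.round(3)); assert -1.6<a[5]<-1
robot.move_j(a); st("above")
screw(xy,.126,w,1.264,over=0)
for d in np.arange(1.294,1.5,.03):
    robot.move_j(robot.inverse_kinematics((*xy,.126),Q(w-d))); robot.sleep(.1); m=st(f"{d:.2f}")
    if abs(m["moment"][2])>.5: break
E
```

```text
[-0.365  0.296 -0.168  1.107  0.    -1.31 ]
above t 24.86 tcp [ 0.5022 -0.1915  0.22  ] F [-0.2  0.3  0.3] M [ 0.02 -0.02  0.  ] gap 0.0856 j6 -1.309
down t 25.62 tcp [ 0.5028 -0.1917  0.1287] F [-0.1  0.1  1.3] M [-0.03 -0.05  0.01] gap 0.0851 j6 -1.31
closed t 26.3 tcp [ 0.5023 -0.1918  0.1282] F [-0.6  0.6  3.1] M [-0.03  0.17  0.09] gap 0.0107 j6 -1.31
0.32 t 26.7 tcp [ 0.5024 -0.1918  0.1277] F [-0.8 -0.1  2.3] M [-0.02  0.1  -0.05] gap 0.0103 j6 -0.996
0.63 t 27.1 tcp [ 0.5024 -0.1917  0.1271] F [-0.1  0.3  2.2] M [ 0.    0.08 -0.1 ] gap 0.0101 j6 -0.682
0.95 t 27.5 tcp [ 0.5024 -0.1917  0.1267] F [-0.5  0.2  3.4] M [ 0.03 -0.01 -0.15] gap 0.0103 j6 -0.366
1.26 t 27.9 tcp [ 0.5025 -0.1918  0.1262] F [-1.1 -0.3  4.8] M [-0.07  0.04 -0.13] gap 0.0104 j6 -0.05
1.29 t 28.25 tcp [ 0.5024 -0.1918  0.1261] F [-0.3 -0.9  4.7] M [-0.03 -0.07  0.01] gap 0.0102 j6 -0.017
1.32 t 28.6 tcp [ 0.5022 -0.1919  0.1261] F [ 0.3 -0.8  4.8] M [-0.35  0.07  0.42] gap 0.0103 j6 0.013
1.35 t 28.95 tcp [ 0.5018 -0.1924  0.1261] F [-1.  -4.3  5.9] M [-0.72  0.35  0.61] gap 0.0101 j6 0.043
```

```bash
python3 - <<'E'
from cap import *
hand.open_gripper(); st("open")
robot.line_to((.5022,-.1917,.25),v=.2)
robot.move_to((.35,.2,.32),Q(-.319+np.pi)); st("away")
snap("end")
E
python3 - <<'E'
from ov import *
t=pickle.load(open("top_end.pkl","rb"));s=pickle.load(open("scene_end.pkl","rb"))
S=smallset([.4718,-.182,-.319],2.4)+[(p,[((a[0],a[1],a[2]+6),(b[0],b[1],b[2]+6)) for a,b in E],c) for p,E,c in bigset([.5032,-.087,-.319],2.4)]
overlay(t,350,190,150,130,5,"pics/e1.png",S); overlay(s,320,240,180,150,4,"pics/e2.png",S)
E
```

```text
open t 29.67 tcp [ 0.5022 -0.1916  0.126 ] F [0.4 1.  0.2] M [ 0.01 -0.07  0.02] gap 0.0858 j6 0.044
away t 32.0 tcp [0.3504 0.1996 0.3197] F [-0.4  0.6 -0.5] M [-0.   -0.04  0.02] gap 0.0855 j6 0.838
```

View pics/e1.png

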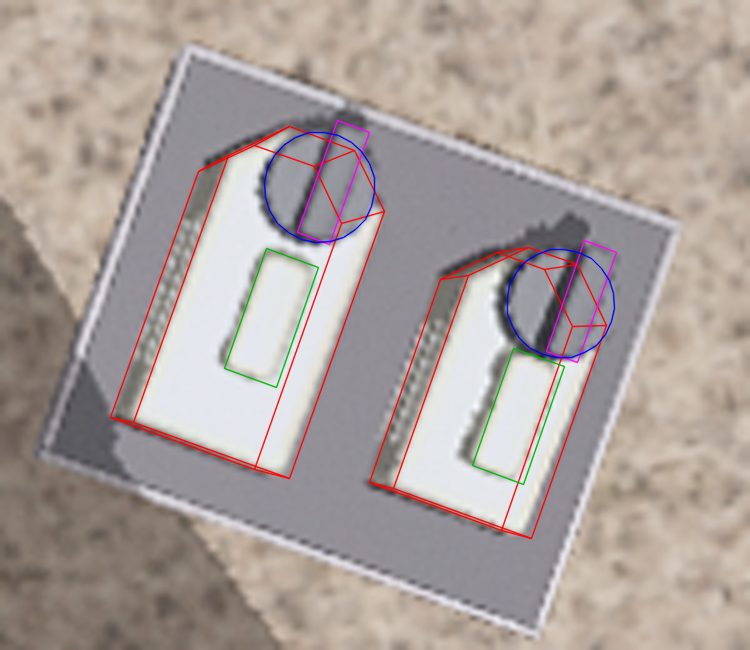

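View pics/e2.png

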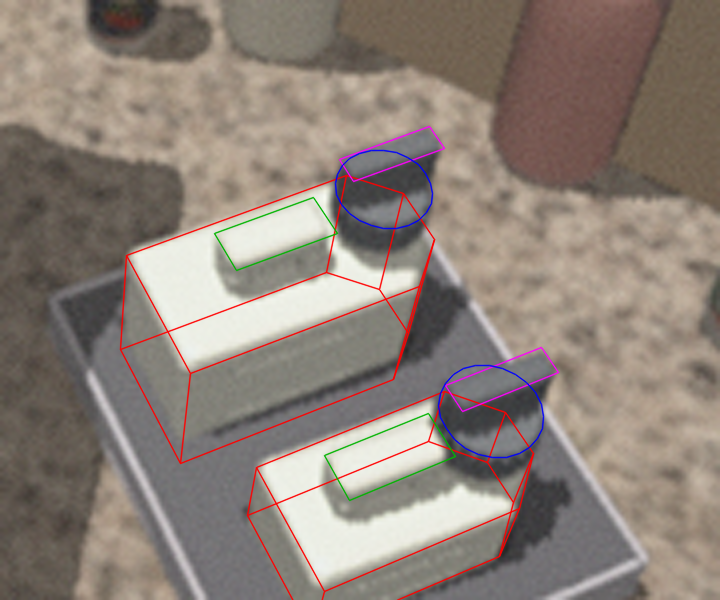

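View pics/top_end.png

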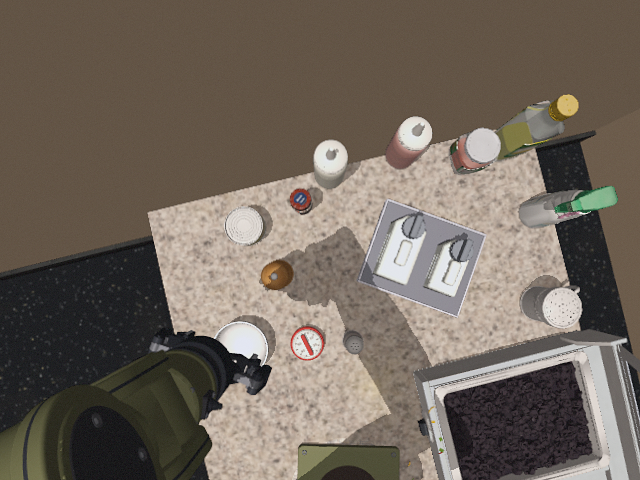

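```bash
python3 -c "
from workcell import job
print(job.hand_in())"
```

```text
the job is handed in; nothing more can be done
None
```

The job is done and handed in, at about 32 s of the 72 s allowed. `hand_in` reports no verdict.

- **Big canister:** I carried it by its handle over the mill and lowered it nose-first into its pocket. It bottomed at the expected height (TCP z 0.1104 m, 0.1105 m expected) under about 20 N.
- **Big cap:** After it was seated I turned the cap 2.4 rad clockwise. I then went about 0.06 rad further, until the wrist moment about z rose to about 0.55 N m against the stop.
- **Small cap:** I turned it about 1.26 rad, then about 0.09 rad further, until the moment reached 0.61 N m at its stop.

**Last checks:**
- The final pictures from both cameras show both canisters level in their pockets and both wings lying along their canisters, matching the fully tight outlines.
- The mill, tin and spice jar stand where they were at the start, and the gripper is open and clear of everything.
- **Disagreement:** while the caps were still turning, the wrist moment about z mostly read about -0.1 N m, the opposite sign to what I expected from cap friction. It turned clearly positive at both stops.

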